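# Close the pot and draw the shackle for it from the dial lock

## Robot

A 6-joint arm with a two-finger parallel gripper is mounted at the origin on a cart in front of the work surface, level with it; the furniture and walls round the work are solid. World frame = base frame: x ahead of the robot, y to its left, z up, the work surface at z = 0. Lengths are in mm, angles in rad, forces in N, time in s.
With the tool pointing down it reaches from about 325 to 875 mm from the base axis. Payload 4.4 kg.
Tool frame: the origin (TCP) lies between the finger pads; the fingertips stand 14 mm ahead of it and the grasp point (between the pads) lies 5 mm behind it; z points along the fingers, y is the line along which they close (so a half turn about z gives the same grasp; the last joint's range is limited). The gripper opens to 85 mm and grips with 20 to 120 N. Pads are 22 mm wide; open, the fingers measure 114 mm over their backs; the gripper's body (76 mm by 85 mm) begins 54 mm behind the grasp point. The pads swing forward as they close: fully open they stand 13 mm farther back than shut.
Start: joints at [-1.425, 0.207, 1.542, -0, 1.393, -0.15], TCP at [168.153, -549.865, 245.282] pointing down, gripper open.
Joint ranges: [-2.73, 2.73], [-0.86, 2.22], [0.23, 2.46], [-1.11, 4.25], [0.08, 2.63], [-2.82, 2.82]. Speed limits (rad/s): [2.79, 2.79, 3.14, 3.14, 3.14, 3.14].

## Interface

Orientations are given as [roll, pitch, yaw] about the fixed x, y, z axes, in that order (R = Rz(yaw) Ry(pitch) Rx(roll)).
In Python, from bench import robot gives the robot as it stands.
- The arm moves only by the tool send_rows, never from a script. Its argument "steps" is a list of rows, each a list of 3 entries, a list of its own where there are three numbers: the closure in counts, from 0 (fully open) to 255 (shut), then the shift along the tool's x, y, z normalised to -1 to 1, where 1 is 0.4 m, then the turn, a rotation vector about the tool's x, y, z normalised to -1 to 1, where 1 is 180 degrees. In form: [[grip, [x, y, z], [wx, wy, wz]], ...]. A call has exactly 10 rows; each row is the pose to reach, as a shift and turn from the pose commanded when the call began, along the tool's axes at that moment, turning the shorter way round; what a row does not reach only later rows make up. A row lasts 1/8 s, in which the tool goes at most 62.5 mm and 10.7 degrees, less where a joint would pass 70% of its speed; a pose out of reach is approached as far as the arm can. A call with a number of a shift or a turn outside -1 to 1 is refused whole. A call with a gripper value outside its range is refused whole. The fingers move at their own pace and stop on an object; "squeeze" is the grip in N (left out, the last holds). Time passes only in rows, so rows that repeat a pose let the fingers close, or fill a call up. It gives the time, the measured TCP pose, the force, the opening and the grip force at its end, in the units of the state.
- robot.observe(): the state, without advancing time (a new reading comes with each control period).
- robot.read_camera(name): name is "scene" or "top"; returns a dict with "image" (400x640x3 uint8, red, green, blue), "z_map" (400x640 float32, mm along the optical axis (not along the pixel's ray), 0 where there is no reading), "fov_y" (degrees; the focal length in pixels is half the picture's height over the tangent of half this angle, whatever the lens; pixels are square), "cx", "cy" (the principal point, pixels), "k1" (the pictures are not rectified: a ray, as slopes to the right and down, at radius r is drawn at 1 + k1 r^2 times it, then the intrinsics apply), "cam_to_world" (4x4, takes a point from camera to world coordinates). Camera axes: x right, y up, looking along -z (the intrinsics and any distortion apply to the point x, -y, -z); pixel columns grow to the right and rows downward; lengths in mm; the calibration is good to about 2 mm. A picture is of the moment at which its call begins.
- robot.close_job(): hands the job in; it is judged then, once.
The state is a dict: "time_s": time; "qpos": joint angles; "qvel": joint speeds; "joint_torque": joint torques, N m; "ee_pos": TCP position; "orientation": TCP orientation; "contact_force": force on the tool from outside, world axes, zero at the start; "moment": the same for the moment, N m; "gripper_width": finger opening in mm; "grasp_force": force on a finger pad.
Only numpy, scipy, OpenCV 4.12 (cv2) and the standard library are available. Lean on these libraries where they do the work, as an engineer would, in place of code of your own. Each camera call takes 0.05 s, during which the arm holds its last target. There are 200 camera calls.

## Task

Set the loose cover on the open green pot so that it sits fully home and level, and let go of it; then turn the dial of the blue lock, feeling its clicks, until the white pointer rests in the notch at the red dot. Then pull the shackle straight up out of the lock and hold it upright, clear above the middle of the covered pot, ready for the cover's eye. Finish while still holding the shackle there, with the cover still seated, the dial still at the red dot and the small things around left where they are.

Things in the scene. Friction and masses are not known exactly. Their poses are not given: they have to be found in the camera images.
- pot: Open round green steel pot, fixed to the bench: 94 mm outside diameter at the rim, 60 mm high, wall 5 mm (mouth about 83 mm), foot flange 112 mm wide and 4 mm thick. Origin at the centre of its underside, z up.
- pot_rim (a point): Centre of the pot's mouth at rim height, 60 mm above the bench.
- cover: Loose round aluminium cover, 0.25 kg, right way up on the bench. Origin at the centre of its underside. From below: a plug 74 mm across, 8 mm deep, entering the pot's mouth with about 4 mm play all round; a flange 100 mm across, top at 13 mm, that rests on the rim; an upright steel eye plate, its grip, 40 mm long along x, 10 mm thick along y, 13 to 50 mm above the origin. Any yaw will do.
- cover_eye (a point): Centre of the eye plate, 34 mm above the cover's underside; axes as the cover's. When seated it is 26 mm above the rim.
- cover_seat (a point): Centre of the underside of the cover's flange, 8 mm above its origin; it meets the pot's rim when seated.
- lock: Blue dial lock fixed to the bench, top 40 mm above it. Origin on the dial's axis at bench level; its x axis points from the dial to the shackle. Main part x -54 to +62 mm, 92 mm wide; an arm 48 mm wide goes on to x = +126 mm. Three white dots and one red dot lie on top round the dial; the red one towards the shackle (+x).
- dial (a joint): Dial angle in rad, growing clockwise from above, -0.06 to 1.86. Notches (clicks) at 0, 0.6, 1.2 and 1.8: let go within 0.2 rad of one, it snaps in and stays. It starts anywhere from 0 to 0.65. The pointer meets the red dot at 1.2; only there does the shackle come free, elsewhere it is held after 6 mm of lift. About 0.1 Nm turns it.
- dial_grip (a point): On the dial's axis, 62 mm above the bench, the height to grip. The black bar grip is 44 mm long along this point's x, 13 mm thick along its y, 46 to 74 mm above the bench, on a flange of 48 mm diameter; the white pointer line runs along +x (at dial 1.2 it points along the lock's +x).
- shackle: Loose steel shackle, 0.15 kg, an upside-down U of 10 mm bar, both legs in the lock. Origin under the foot of the leg nearer the dial, which stands 50 mm along the lock's x, 6 mm above the bench; the foot, 22 x 12 x 10 mm high, points to the dial (shackle -x). The other leg is 60 mm along x. It goes in and out vertically, with 2 mm play.
- shackle_bar (a point): Middle of the shackle's horizontal top bar (centre line), 68 mm above the foot's underside, 74 mm above the bench while in the lock; the bar is 10 mm thick and its straight part 36 mm long along the shackle's x. Grip it here across y. There is 29 mm of room under the bar.
- tape_black: Small roll of black tape lying flat, 62 mm across, 19 mm high; to be left alone. Origin at the underside.
- spark_plug: Spark plug lying down, 75 mm long, 21 mm high; to be left alone. Origin at the underside.
- grease_tin: Round red and yellow grease tin, 64 mm across, 36 mm high; to be left alone. Origin at the underside.
- phone: Old black phone lying flat, 46 by 108 by 14 mm; to be left alone. Origin at the underside.
Things that resemble listed ones, but are neither listed nor needed, are in the scene too. Several things have the shape of the cover; the one meant has the colours described above.

How it is judged:
By the outcome, as a careful person would: the job done as asked, in the order asked, and still so for the second after the job is handed in, while the arm keeps its last pose, push and grip.
It also fails if it takes over 64 s, if anything falls off the work surface, if the arm or the gripper's body presses on something with over 40 N, if the wrist force passes 120 N, or if a joint passes its speed limit or range.

## Working session

There is one attempt and no reset: what is moved stays moved. The work goes in short steps, Python scripts to look and compute and a tool call to move; the robot and the scene stay as the last step left them, time stands still between calls to the robot, and variables do not carry over. Pictures are saved under pics/ and viewed, at most 10 in all, crops included, and the job is handed in when it is done.

Besides the shell and the picture viewer there is one more tool, called after "Request:" as a command line: name --argument value ..., lists and objects as JSON in quotes. send_rows: Moves the arm, as the interface text tells. Scaled input: -1 to 1 covers 0.4 m each way for a shift and 180 degrees each way for a turn. Its arguments: {"type":"object","properties":{"steps":{"type":"array"},"squeeze":{"type":"number"}},"required":["steps"]}

```bash
mkdir -p pics; cat > h.py <<'E'
import numpy as np, cv2
from bench import robot
def load(n,fresh=False):
    c=robot.read_camera(n); np.save(f'{n}.npy',c,allow_pickle=True); return c
def K(c):
    f=200/np.tan(np.radians(c['fov_y'])/2); return np.array([[f,0,c['cx']],[0,f,c['cy']],[0,0,1.]]),np.array([c['k1'],0,0,0,0.])
def rays(c,uv):
    k,d=K(c); p=cv2.undistortPoints(np.array(uv,float).reshape(-1,1,2),k,d).reshape(-1,2)
    return np.c_[p[:,0],-p[:,1],-np.ones(len(p))]
def onplane(c,uv,z):
    T=np.array(c['cam_to_world']); r=rays(c,uv)@T[:3,:3].T; o=T[:3,3]
    return o+r*((z-o[2])/r[:,2])[:,None]
def cloud(c):
    v,u=np.mgrid[0:400,0:640]; uv=np.c_[u.ravel(),v.ravel()]
    T=np.array(c['cam_to_world']); P=rays(c,uv)*c['z_map'].reshape(-1,1)
    return (P@T[:3,:3].T+T[:3,3]).reshape(400,640,3)
def save(im,n): cv2.imwrite(f'pics/{n}.png',np.ascontiguousarray(im[...,::-1]))
E
python3 - <<'E'
from h import *
for n in('scene','top'):
    c=load(n); save(c['image'],n); print(n,c['fov_y'],c['k1'],np.round(c['cam_to_world'],2).tolist())
print(robot.observe())
E
```

```text
scene 48.804721775352405 -0.01994633418375119 [[-0.48, 0.41, -0.77, -115.03], [-0.88, -0.22, 0.43, 462.34], [0.01, 0.88, 0.47, 503.81], [0.0, 0.0, 0.0, 1.0]]
top 43.668337721126015 -0.11086154127124788 [[0.0, 1.0, -0.04, 527.07], [-1.0, 0.0, 0.01, 66.99], [0.01, 0.04, 1.0, 1075.53], [0.0, 0.0, 0.0, 1.0]]
{'time_s': 0.1, 'qpos': array([-1.42449325e+00,  2.07400437e-01,  1.54283834e+00,  3.01655257e-05,
        1.39348089e+00, -1.50483607e-01]), 'qvel': array([-0.00083367, -0.00075792, -0.0032138 , -0.00160818, -0.00145502,
       -0.00149709]), 'joint_torque': array([-9.23611624e-04, -3.84091973e+01, -2.92548341e+01, -2.80275344e-04,
        4.85877274e-03,  1.16881404e-05]), 'ee_pos': array([ 168.06761365, -549.19882826,  244.19163152]), 'orientation': array([-3.13949413e+00, -3.48219136e-04,  2.96780965e-01]), 'contact_force': array([-0.83250994,  0.49926119, -0.92233074]), 'moment': array([0.03755102, 0.00270759, 0.03347146]), 'grasp_force': 0.0, 'gripper_width': 85.26046845052834}
```

View pics/scene.png

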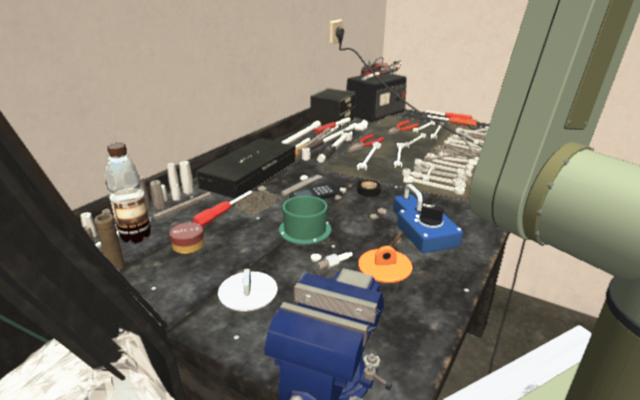

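View pics/top.png

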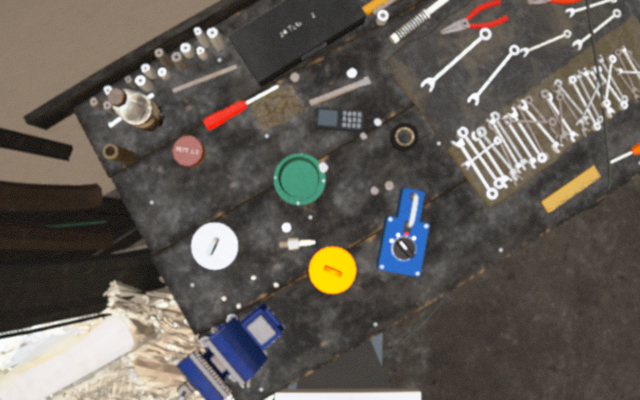

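Scene image: green pot at (305,215), blue lock at (428,222), white/grey cover at (248,290) and an orange one at (386,263). In the top image these are the pot (300,180), lock (404,245), pale cover (214,246) and orange cover (332,270). The pale one fits "aluminium with a steel eye", and the orange one doesn't. I'll confirm with an enlarged crop and measure.

```bash
cat > m.py <<'E'
from h import *
c=np.load('top.npy',allow_pickle=True).item(); s=np.load('scene.npy',allow_pickle=True).item()
def rep(name,P,m):
    Q=P[m]; z=Q[:,2]; print(name,len(Q),'z pct',np.percentile(z,[1,25,50,75,99]).round(1),'xy med',np.median(Q[:,:2],0).round(1))
for nm,cc in(('top',c),('scene',s)):
    P=cloud(cc); im=cc['image']; hsv=cv2.cvtColor(im,cv2.COLOR_RGB2HSV); H,S,V=[hsv[...,i].astype(int) for i in range(3)]
    ok=(cc['z_map']>0)
    g=ok&(H>60)&(H<95)&(S>80)&(P[...,2]>-5)&(P[...,2]<75)&(P[...,0]>300)
    rim=g&(P[...,2]>52); rep(nm+' pot rim',P,rim)
    if rim.sum()>10:
        (x,y),r=cv2.minEnclosingCircle(P[rim][:,:2].astype(np.float32)); print('  circ',x,y,r)
    X=np.array([214,246]) if nm=='top' else np.array([248,290])
    v,u=np.mgrid[0:400,0:640]; near=np.hypot(u-X[0],v-X[1])<40
    for lo,hi,l in((8,20,'flange'),(30,60,'eye')):
        m=near&ok&(P[...,2]>lo)&(P[...,2]<hi)
        if l=='flange': m&=(V>110)
        rep(nm+' cover '+l,P,m)
        if m.sum()>5:
            print('  rect',cv2.minAreaRect(P[m][:,:2].astype(np.float32)))
            (x,y),r=cv2.minEnclosingCircle(P[m][:,:2].astype(np.float32)); print('  circ',x,y,r)
    b=ok&(H>100)&(H<120)&(S>150)&(P[...,2]>30)&(P[...,2]<46)&((u>370) & (v<300))
    rep(nm+' lock top',P,b)
    if b.sum()>10: print('  rect',cv2.minAreaRect(P[b][:,:2].astype(np.float32)))
    near=(np.hypot(u-404,v-240)<60) if nm=='top' else (np.hypot(u-428,v-215)<45)
    for lo,hi,l in((60,76,'dial/shackle'),(76,90,'high')):
        m=near&ok&(P[...,2]>lo)&(P[...,2]<hi)
        n,lab,st,_=cv2.connectedComponentsWithStats(m.astype(np.uint8))
        for i in range(1,n):
            if st[i,4]>8: rep(f'{nm} {l} {st[i,:4]}',P,lab==i); print('  rect',cv2.minAreaRect(P[lab==i][:,:2].astype(np.float32)))
if __name__=='__main__':
    a=cv2.resize(c['image'][215:300,350:450],(400,340),interpolation=cv2.INTER_CUBIC)
    a=cv2.resize(c['image'][180:285,370:450],None,fx=5,fy=5,interpolation=cv2.INTER_CUBIC)
    b=cv2.resize(s['image'][250:320,205:285],(400,350),interpolation=cv2.INTER_CUBIC); b=cv2.copyMakeBorder(b,0,525-350,0,0,cv2.BORDER_CONSTANT)
    save(np.hstack([a,b]),'crop1')
E
python3 m.py
```

```text
top pot rim 350 z pct [53.9 58.9 60.2 61.5 64.6] xy med [613.2 109.2]
  circ 561.9288940429688 340.9483947753906 285.8213195800781
top cover flange 1568 z pct [ 9.4 12.6 14.1 15.5 18.9] xy med [465.5 285.5]
  rect ((466.487548828125, 287.7063293457031), (97.91587829589844, 98.7445068359375), 79.61700439453125)
  circ 465.49322509765625 287.4103088378906 50.898643493652344
top cover eye 118 z pct [31.  40.4 46.2 49.3 53.5] xy med [467.4 284.4]
  rect ((466.354248046875, 286.3318176269531), (10.365550994873047, 39.99601364135742), 65.47476959228516)
  circ 465.759521484375 285.0282897949219 20.031339645385742
top lock top 1941 z pct [32.7 39.  40.4 41.8 44.9] xy med [ 490.7 -113.2]
  rect ((499.12396240234375, -117.5969009399414), (91.75858306884766, 178.5611572265625), 79.53921508789062)
top dial/shackle [413 194   6   6] 19 z pct [63.2 68.7 70.4 74.4 75.8] xy med [ 570.8 -130.9]
  rect ((570.7221069335938, -132.3629608154297), (10.952499389648438, 8.222841262817383), 62.743736267089844)
top dial/shackle [408 219   7   8] 30 z pct [61.  67.7 72.  74.7 75.5] xy med [ 516.2 -119.8]
  re
[... 1419 characters left out ...]
322265625, -114.40227508544922), (87.35420989990234, 173.35023498535156), 80.01118469238281)
scene dial/shackle [405 184  17  19] 79 z pct [60.3 65.2 70.7 74.1 75.9] xy med [ 522.2 -122.2]
  rect ((540.0861206054688, -124.1767807006836), (7.9624152183532715, 65.69551849365234), 81.85894775390625)
scene dial/shackle [421 204  23  11] 182 z pct [60.7 64.6 69.  72.8 74.7] xy med [ 461.  -109.3]
  rect ((463.1513977050781, -111.00926208496094), (44.395538330078125, 15.47712516784668), 41.39917755126953)
scene high [408 184  12  10] 37 z pct [76.  77.2 77.5 78.  79.3] xy med [ 539.  -126.1]
  rect ((539.6780395507812, -126.0234146118164), (9.089517593383789, 46.34292221069336), 82.05734252929688)
```

View pics/crop1.png

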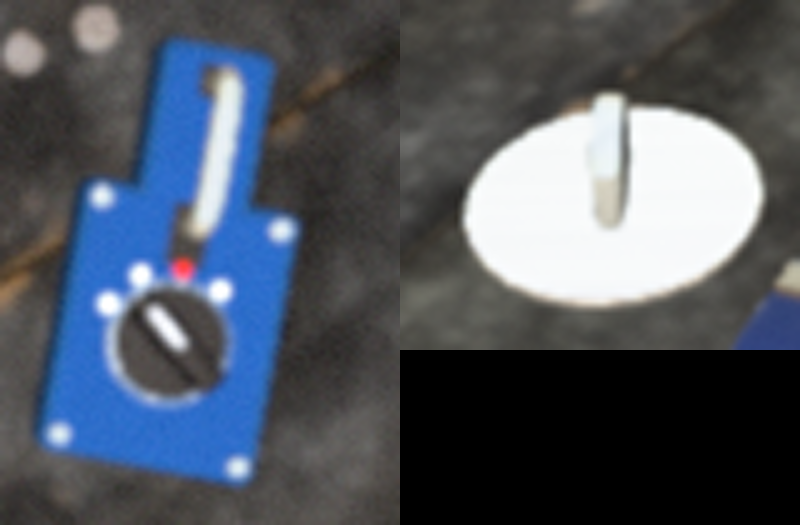

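The crop confirms the white/aluminium cover (eye plate, yaw about -25°) and shows the pointer at two o'clock to the left of the red dot. Next: a pot-centre fit and a move helper.

```bash
cat > mv.py <<'E'
import numpy as np
def rows(p,yaw,tg):
    "p,yaw: commanded pose now; tg: list of (pos,yaw deg) -> normalised shift, wz (tool pointing down)"
    y=np.radians(yaw); R=np.array([[np.cos(y),np.sin(y),0],[np.sin(y),-np.cos(y),0],[0,0,-1]])
    for q,w in tg: print(q,w,'->',np.round(R.T@(np.array(q)-p)/400,4).tolist(),round(-(w-yaw)/180,4))
E
python3 - <<'E'
from h import *
from mv import rows
for n in('top','scene'):
    c=np.load(n+'.npy',allow_pickle=True).item(); P=cloud(c); hsv=cv2.cvtColor(c['image'],cv2.COLOR_RGB2HSV)
    g=(hsv[...,0]>60)&(hsv[...,0]<95)&(hsv[...,1]>80)&(c['z_map']>0)&(np.hypot(P[...,0]-608,P[...,1]-105)<65)
    g=cv2.morphologyEx(g.astype(np.uint8),cv2.MORPH_OPEN,np.ones((2,2)))>0
    r=g&(P[...,2]>54); Q=P[r][:,:2]
    print(n,cv2.minEnclosingCircle(Q.astype(np.float32)),cv2.fitEllipse(Q.astype(np.float32))[0], np.percentile(Q,[2,98],0).mean(0))
    f=g&(P[...,2]<20)&(np.hypot(P[...,0]-608,P[...,1]-105)>48); print(' foot',cv2.minEnclosingCircle(P[f][:,:2].astype(np.float32)))
rows([168.2,-549.9,245.3],17,[([300,-430,245],40),([430,-240,245],70)])
E
```

```text
top ((589.662353515625, 95.36588287353516), 68.7267837524414) (602.2385864257812, 102.82998657226562) [590.62644631 106.92078826]
 foot ((607.8993530273438, 104.69136047363281), 57.21248245239258)
scene ((266.9063720703125, 272.3438720703125), 426.5833435058594) (226.37716674804688, 270.4451904296875) [268.71387386 262.23611574]
 foot ((632.0067138671875, 76.99343872070312), 92.9867935180664)
[300, -430, 245] 40 -> [0.4027, -0.1903, 0.0008] -0.1278
[430, -240, 245] 70 -> [0.8524, -0.5495, 0.0008] -0.2944
```

Pot centre: (608,104.5), with the foot circle r≈57 and the rim r≈47.6 both agreeing with the given sizes. Moving out.

Request:
send_rows --steps '[[0,[0.85,-0.55,0],[0,0,-0.29]],[0,[0.85,-0.55,0],[0,0,-0.29]],[0,[0.85,-0.55,0],[0,0,-0.29]],[0,[0.85,-0.55,0],[0,0,-0.29]],[0,[0.85,-0.55,0],[0,0,-0.29]],[0,[0.85,-0.55,0],[0,0,-0.29]],[0,[0.85,-0.55,0],[0,0,-0.29]],[0,[0.85,-0.55,0],[0,0,-0.29]],[0,[0.85,-0.55,0],[0,0,-0.29]],[0,[0.85,-0.55,0],[0,0,-0.29]]]' --squeeze 40

```text
time_s: 1.35
ee_pos: [428.2, -241.0, 245.1]
orientation: [-3.141, 0.0, 1.206]
contact_force: [0.8, -0.3, 0.2]
gripper_width: 85.5
grasp_force: 0.0
```

```bash
python3 -c "
from mv import rows
rows([428.9,-240.1,245.3],69.2,[([500,60,200],120),([466,125,200],130),([466,150,200],155)])"
```

```text
[500, 60, 200] 120 -> [0.7645, -0.1003, 0.1133] -0.2822
[466, 125, 200] 130 -> [0.8862, -0.2374, 0.1133] -0.3378
[466, 150, 200] 155 -> [0.9446, -0.2596, 0.1133] -0.4767
```

Request:
send_rows --steps '[[0,[0.94,-0.26,0.1],[0,0,-0.48]],[0,[0.94,-0.26,0.1],[0,0,-0.48]],[0,[0.94,-0.26,0.1],[0,0,-0.48]],[0,[0.94,-0.26,0.1],[0,0,-0.48]],[0,[0.94,-0.26,0.1],[0,0,-0.48]],[0,[0.94,-0.26,0.1],[0,0,-0.48]],[0,[0.94,-0.26,0.1],[0,0,-0.48]],[0,[0.94,-0.26,0.1],[0,0,-0.48]],[0,[0.94,-0.26,0.1],[0,0,-0.48]],[0,[0.94,-0.26,0.1],[0,0,-0.48]]]'

```text
time_s: 2.6
ee_pos: [465.4, 147.5, 205.3]
orientation: [-3.142, -0.0, 2.712]
contact_force: [1.1, -1.0, 0.6]
gripper_width: 85.6
grasp_force: 0.0
```

```bash
cat >> mv.py <<'E'
def fwd(p,yaw,s,w):
    y=np.radians(yaw); R=np.array([[np.cos(y),np.sin(y),0],[np.sin(y),-np.cos(y),0],[0,0,-1]])
    r=(np.array(p)+400*R@np.array(s),yaw-180*w); print('cmd',np.round(r[0],1),round(r[1],2)); return r
E
python3 -c "
from mv import *
a=fwd([428.9,-240.1,245.3],69.2,[.94,-.26,.1],-.48)
rows(*a,[([466,286.5,120],155),([466,286.5,34],155)])"
```

```text
cmd [465.2 148.3 205.3] 155.6
[466, 286.5, 120] 155 -> [0.1409, 0.3154, 0.2133] 0.0033
[466, 286.5, 34] 155 -> [0.1409, 0.3154, 0.4282] 0.0033
```

Request:
send_rows --steps '[[0,[0.141,0.315,0.21],[0,0,0]],[0,[0.141,0.315,0.21],[0,0,0]],[0,[0.141,0.315,0.21],[0,0,0]],[0,[0.141,0.315,0.21],[0,0,0]],[0,[0.141,0.315,0.28],[0,0,0]],[0,[0.141,0.315,0.35],[0,0,0]],[0,[0.141,0.315,0.4],[0,0,0]],[0,[0.141,0.315,0.43],[0,0,0]],[0,[0.141,0.315,0.43],[0,0,0]],[0,[0.141,0.315,0.43],[0,0,0]]]'

```text
time_s: 3.85
ee_pos: [467.0, 286.4, 34.4]
orientation: [3.14, 0.001, 2.715]
contact_force: [-0.7, 0.2, 0.5]
gripper_width: 85.4
grasp_force: 0.0
```

```bash
python3 - <<'E'
from h import *
for n in ('scene',):
    c=load(n); save(cv2.resize(c['image'][200:340,170:330],None,fx=4,fy=4),'grasp1')
E
```

```text
(no output)
```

View pics/grasp1.png

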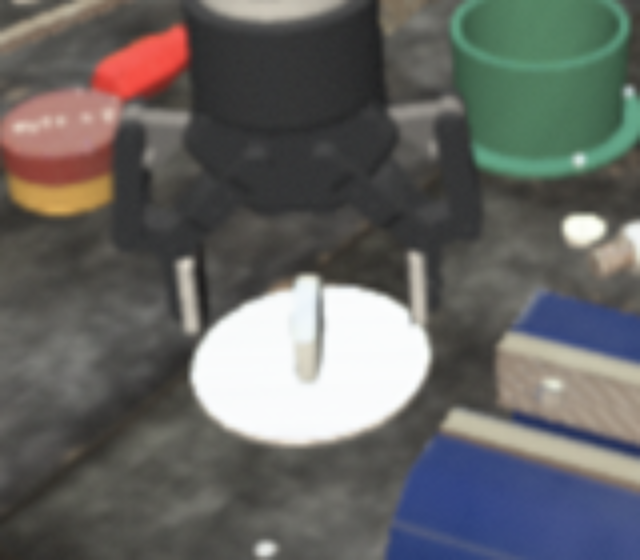

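The open fingers stand either side of the eye (tips at (188,325) and (415,318), eye at (305,330)), so it is centred. Closing.

Request:
send_rows --steps '[[255,[0,0,0],[0,0,0]],[255,[0,0,0],[0,0,0]],[255,[0,0,0],[0,0,0]],[255,[0,0,0],[0,0,0]],[255,[0,0,0],[0,0,0]],[255,[0,0,0],[0,0,0]],[255,[0,0,0],[0,0,0]],[255,[0,0,0],[0,0,0]],[255,[0,0,0],[0,0,0]],[255,[0,0,0],[0,0,0]]]' --squeeze 60

```text
time_s: 5.15
ee_pos: [466.1, 286.5, 33.4]
orientation: [3.141, 0.0, 2.716]
contact_force: [0.2, 0.7, 2.2]
gripper_width: 9.1
grasp_force: 58.8
```

```bash
python3 -c "
from mv import *
a=fwd([465.2,148.3,205.3],155.6,[.141,.315,.43],0)
rows(*a,[([466,287,130],155.6),([608,104.5,130],155.6)])"
```

```text
cmd [465.9 286.3  33.3] 155.6
[466, 287, 130] 155.6 -> [0.0004, 0.0016, -0.2417] -0.0
[608, 104.5, 130] 155.6 -> [-0.5113, -0.2672, -0.2417] -0.0
```

Request:
send_rows --steps '[[255,[0,0,-0.06],[0,0,0]],[255,[0,0,-0.15],[0,0,0]],[255,[0,0,-0.24],[0,0,0]],[255,[-0.1,-0.05,-0.24],[0,0,0]],[255,[-0.2,-0.1,-0.24],[0,0,0]],[255,[-0.3,-0.16,-0.24],[0,0,0]],[255,[-0.4,-0.21,-0.24],[0,0,0]],[255,[-0.47,-0.246,-0.24],[0,0,0]],[255,[-0.511,-0.267,-0.24],[0,0,0]],[255,[-0.511,-0.267,-0.24],[0,0,0]]]'

```text
time_s: 6.4
ee_pos: [607.7, 104.0, 128.5]
orientation: [-3.141, -0.002, 2.714]
contact_force: [-1.4, 0.4, -2.7]
gripper_width: 9.1
grasp_force: 58.7
```

```bash
python3 - <<'E'
from h import *
from mv import *
o=robot.observe(); print(o['ee_pos'],o['gripper_width'])
c=load('scene'); P=cloud(c); hsv=cv2.cvtColor(c['image'],cv2.COLOR_RGB2HSV)
near=(c['z_map']>0)&(np.hypot(P[...,0]-608,P[...,1]-104)<75)
fl=near&(hsv[...,2]>150)&(hsv[...,1]<60)&(P[...,2]>95)&(P[...,2]<120)
print(fl.sum(),cv2.minEnclosingCircle(P[fl][:,:2].astype(np.float32)),np.percentile(P[fl][:,2],[2,50,98]))
A=np.c_[P[fl][:,:2]-[608,104],np.ones(fl.sum())]; print('tilt',np.linalg.lstsq(A,P[fl][:,2],rcond=None)[0])
rim=near&(hsv[...,0]>60)&(hsv[...,0]<95)&(hsv[...,1]>80)&(P[...,2]>54)&(P[...,2]<66)
print(cv2.minEnclosingCircle(P[rim][:,:2].astype(np.float32)))
a=fwd([465.9,286.3,33.3],155.6,[-.511,-.267,-.24],0)
save(cv2.resize(c['image'][120:260,230:390],None,fx=4,fy=4),'over')
E
```

```text
[607.73834569 104.04302673 128.46952248] 9.114546560523044
778 ((607.4862670898438, 102.5647964477539), 51.43564987182617) [103.93427979 107.54800492 116.41924006]
tilt [ 7.44413148e-03 -6.17478082e-03  1.07807343e+02]
((608.0991821289062, 104.8893051147461), 47.65628433227539)
cmd [607.9 104.6 129.3] 155.6
```

View pics/over.png

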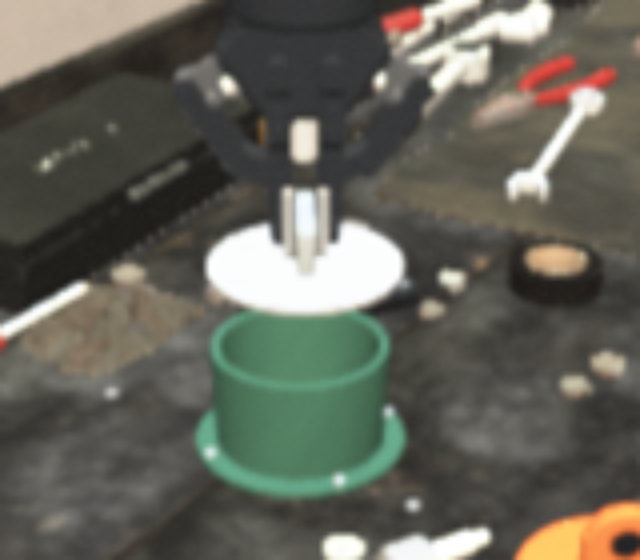

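Cover level (tilt < 0.5°) and centred above the mouth (cover at (305,265), pot at (300,345) in the crop). Lowering.

Request:
send_rows --steps '[[255,[0.001,0.003,0.03],[0,0,0]],[255,[0.001,0.003,0.06],[0,0,0]],[255,[0.001,0.003,0.08],[0,0,0]],[255,[0.001,0.003,0.09],[0,0,0]],[255,[0.001,0.003,0.097],[0,0,0]],[255,[0.001,0.003,0.102],[0,0,0]],[255,[0.001,0.003,0.106],[0,0,0]],[255,[0.001,0.003,0.11],[0,0,0]],[255,[0.001,0.003,0.112],[0,0,0]],[255,[0.001,0.003,0.112],[0,0,0]]]'

```text
time_s: 7.7
ee_pos: [608.3, 105.9, 85.6]
orientation: [3.141, 0.001, 2.716]
contact_force: [-3.0, -0.1, 5.1]
gripper_width: 8.9
grasp_force: 59.8
```

Request:
send_rows --steps '[[200,[0,0,0],[0,0,0]],[150,[0,0,0],[0,0,0]],[80,[0,0,0],[0,0,0]],[80,[0,0,0],[0,0,0]],[80,[0,0,0],[0,0,0]],[80,[0,0,-0.05],[0,0,0]],[80,[0,0,-0.15],[0,0,0]],[80,[0,0,-0.25],[0,0,0]],[80,[0,0,-0.25],[0,0,0]],[80,[0,0,-0.25],[0,0,0]]]'

```text
time_s: 8.95
ee_pos: [608.1, 106.0, 185.4]
orientation: [3.141, 0.001, 2.716]
contact_force: [-0.1, -0.1, -0.4]
gripper_width: 58.5
grasp_force: 0.0
```

```bash
python3 - <<'E'
from h import *
from mv import *
c=load('scene'); P=cloud(c); hsv=cv2.cvtColor(c['image'],cv2.COLOR_RGB2HSV)
near=(c['z_map']>0)&(np.hypot(P[...,0]-608,P[...,1]-104)<75)
fl=near&(hsv[...,2]>150)&(hsv[...,1]<60)&(P[...,2]>58)&(P[...,2]<74)
Q=P[fl];print(fl.sum(),cv2.minEnclosingCircle(Q[:,:2].astype(np.float32)),np.percentile(Q[:,2],[2,50,98]))
A=np.c_[Q[:,:2]-[608,104],np.ones(len(Q))]; print('tilt',np.linalg.lstsq(A,Q[:,2],rcond=None)[0])
a=fwd([607.9,104.6,129.3],155.6,[.001,.003,.112],0)
a=fwd(*a,[0,0,-.25],0)
rows(*a,[([500,-100,185],90),([465,-111.5,185],41)])
E
```

```text
874 ((608.216552734375, 105.25830841064453), 50.99139404296875) [60.73852658 64.60701104 66.858675  ]
tilt [ 9.24660217e-03 -4.90004952e-03  6.46444736e+01]
cmd [608.  105.9  84.5] 155.6
cmd [608.  105.9 184.5] 155.6
[500, -100, 185] 90 -> [0.0334, -0.5802, -0.0012] 0.3644
[465, -111.5, 185] 41 -> [0.1012, -0.6426, -0.0012] 0.6367
```

Cover is seated: top at z 64.6 (expected 65), centre (608.2,105.3), level. On to the dial.

Request:
send_rows --steps '[[80,[0.101,-0.643,0],[0,0,0.58]],[80,[0.101,-0.643,0],[0,0,0.58]],[80,[0.101,-0.643,0],[0,0,0.58]],[80,[0.101,-0.643,0],[0,0,0.58]],[80,[0.101,-0.643,0],[0,0,0.58]],[80,[0.101,-0.643,0],[0,0,0.58]],[80,[0.101,-0.643,0],[0,0,0.58]],[80,[0.101,-0.643,0],[0,0,0.58]],[80,[0.101,-0.643,0],[0,0,0.58]],[80,[0.101,-0.643,0],[0,0,0.58]]]'

```text
time_s: 10.25
ee_pos: [463.9, -111.1, 182.9]
orientation: [-3.138, 0.001, 0.889]
contact_force: [0.1, 0.7, 0.1]
gripper_width: 58.8
grasp_force: 0.0
```

```bash
python3 - <<'E'
from mv import *
a=fwd([608,105.9,184.5],155.6,[.101,-.643,0],.58)
rows(*a,[([464.5,-111.5,100],41.3),([464.5,-111.5,63],41.3)])
E
```

```text
cmd [ 465.  -111.6  184.5] 51.2
[464.5, -111.5, 100] 41.3 -> [-0.0004, -0.0011, 0.2112] 0.055
[464.5, -111.5, 63] 41.3 -> [-0.0004, -0.0011, 0.3038] 0.055
```

Request:
send_rows --steps '[[100,[0,0,0.1],[0,0,0.055]],[100,[0,0,0.18],[0,0,0.055]],[100,[0,0,0.23],[0,0,0.055]],[100,[0,0,0.26],[0,0,0.055]],[100,[0,0,0.28],[0,0,0.055]],[100,[0,0,0.295],[0,0,0.055]],[100,[0,0,0.304],[0,0,0.055]],[100,[0,0,0.304],[0,0,0.055]],[100,[0,0,0.304],[0,0,0.055]],[100,[0,0,0.304],[0,0,0.055]]]'

```text
time_s: 11.5
ee_pos: [465.3, -111.7, 63.3]
orientation: [3.141, -0.0, 0.721]
contact_force: [-0.5, 0.7, 0.1]
gripper_width: 52.0
grasp_force: 0.0
```

Request:
send_rows --steps '[[160,[0,0,0],[0,0,0]],[255,[0,0,0],[0,0,0]],[255,[0,0,0],[0,0,0]],[255,[0,0,0],[0,0,0]],[255,[0,0,0],[0,0,0]],[255,[0,0,0],[0,0,0]],[255,[0,0,0],[0,0,0]],[255,[0,0,0],[0,0,0]],[255,[0,0,0],[0,0,0]],[255,[0,0,0],[0,0,0]]]' --squeeze 40

```text
time_s: 12.75
ee_pos: [465.6, -112.1, 63.2]
orientation: [3.14, -0.0, 0.721]
contact_force: [2.9, -4.5, -1.6]
gripper_width: 12.5
grasp_force: 44.7
```

```bash
python3 -c "
from h import *
o=robot.observe(); print(o['ee_pos'],o['orientation'],o['contact_force'],o['moment'],o['gripper_width'],o['qpos'])"
```

```text
[ 465.62234753 -112.12018796   63.16634058] [ 3.13987342e+00 -2.29373774e-04  7.20996971e-01] [ 2.87871626 -4.49724495 -1.59428913] [-0.66679497 -0.32512658 -0.01285878] 12.45665251579822 [-4.16939347e-01  2.45467354e-01  1.92292518e+00 -6.21184196e-04
  9.71543320e-01  4.33210145e-01]
```

Request:
send_rows --steps '[[255,[0,0,0],[0,0,0.02]],[255,[0,0,0],[0,0,0.04]],[255,[0,0,0],[0,0,0.06]],[255,[0,0,0],[0,0,0.08]],[255,[0,0,0],[0,0,0.1]],[255,[0,0,0],[0,0,0.12]],[255,[0,0,0],[0,0,0.14]],[255,[0,0,0],[0,0,0.16]],[255,[0,0,0],[0,0,0.18]],[255,[0,0,0],[0,0,0.18]]]'

```text
time_s: 14.0
ee_pos: [465.7, -112.2, 63.2]
orientation: [3.14, -0.001, 0.155]
contact_force: [2.3, -4.7, -1.2]
gripper_width: 12.1
grasp_force: 44.6
```

```bash
python3 -c "
from h import *
o=robot.observe(); print(o['ee_pos'],o['orientation'],o['contact_force'],o['moment'],o['gripper_width'])"
```

```text
[ 465.68938771 -112.22775709   63.19040461] [ 3.14002661e+00 -1.30960354e-03  1.55124807e-01] [ 2.27462007 -4.73186804 -1.22619999] [-0.65271408 -0.35437856 -0.01515094] 12.07695418049502
```

Request:
send_rows --steps '[[255,[0,0,0],[0,0,0.02]],[255,[0,0,0],[0,0,0.04]],[255,[0,0,0],[0,0,0.06]],[255,[0,0,0],[0,0,0.08]],[255,[0,0,0],[0,0,0.095]],[255,[0,0,0],[0,0,0.107]],[255,[0,0,0],[0,0,0.107]],[255,[0,0,0],[0,0,0.107]],[255,[0,0,0],[0,0,0.107]],[255,[0,0,0],[0,0,0.107]]]'

```text
time_s: 15.25
ee_pos: [465.7, -112.3, 63.2]
orientation: [3.14, -0.002, -0.181]
contact_force: [1.9, -5.4, -1.5]
gripper_width: 12.4
grasp_force: 44.6
```

```bash
python3 -c "
from h import *
o=robot.observe(); print(o['ee_pos'],o['orientation'],o['contact_force'],o['moment'],o['gripper_width'])"
```

```text
[ 465.74406128 -112.30507162   63.1976156 ] [ 3.14046196e+00 -1.92554022e-03 -1.80794778e-01] [ 1.91015155 -5.36112959 -1.47887061] [-0.7178273  -0.3844962  -0.05377146] 12.39850181800459
```

Request:
send_rows --steps '[[180,[0,0,0],[0,0,0]],[100,[0,0,0],[0,0,0]],[100,[0,0,0],[0,0,0]],[100,[0,0,0],[0,0,0]],[100,[0,0,-0.05],[0,0,0]],[100,[0,0,-0.15],[0,0,0]],[100,[0,0,-0.25],[0,0,0]],[100,[0.12,0,-0.25],[0,0,0]],[100,[0.195,0,-0.25],[0,0,0]],[100,[0.195,0,-0.25],[0,0,0]]]'

```text
time_s: 16.5
ee_pos: [543.2, -125.9, 163.1]
orientation: [3.141, -0.001, -0.18]
contact_force: [0.5, 0.6, -0.3]
gripper_width: 51.9
grasp_force: 0.0
```

```bash
python3 - <<'E'
from h import *
import m as _ 
E
python3 - <<'E'
from h import *
from mv import *
s=load('scene'); c=load('top')
a=cv2.resize(c['image'][180:285,370:450],None,fx=5,fy=5,interpolation=cv2.INTER_CUBIC)
b=cv2.resize(s['image'][170:257,385:465],None,fx=5,fy=5,interpolation=cv2.INTER_CUBIC)[:525]
b=cv2.copyMakeBorder(b,0,525-b.shape[0],0,0,cv2.BORDER_CONSTANT)
save(np.hstack([a,b]),'dial')
for nm,cc in(('top',c),('scene',s)):
    P=cloud(cc); v,u=np.mgrid[0:400,0:640]
    for l,x0,y0,lo,hi,R in(('dial',465,-112,66,76.5,26),('bar',543,-126,71,83,38)):
        m=(cc['z_map']>0)&(np.hypot(P[...,0]-x0,P[...,1]-y0)<R)&(P[...,2]>lo)&(P[...,2]<hi)
        if m.sum()>5: print(nm,l,m.sum(),cv2.minAreaRect(P[m][:,:2].astype(np.float32)),np.median(P[m][:,2]))
a=fwd([465,-111.6,184.5],51.2,[0,0,.304],.055); a=fwd(*a,[0,0,0],.287);a=fwd(*a,[.195,0,-.25],0)
rows(*a,[([543,-126.2,69],-10.4)])
E
```

```text
top pot rim 350 z pct [53.9 58.9 60.2 61.5 64.6] xy med [613.2 109.2]
  circ 561.9288940429688 340.9483947753906 285.8213195800781
top cover flange 1568 z pct [ 9.4 12.6 14.1 15.5 18.9] xy med [465.5 285.5]
  rect ((466.487548828125, 287.7063293457031), (97.91587829589844, 98.7445068359375), 79.61700439453125)
  circ 465.49322509765625 287.4103088378906 50.898643493652344
top cover eye 118 z pct [31.  40.4 46.2 49.3 53.5] xy med [467.4 284.4]
  rect ((466.354248046875, 286.3318176269531), (10.365550994873047, 39.99601364135742), 65.47476959228516)
  circ 465.759521484375 285.0282897949219 20.031339645385742
top lock top 1941 z pct [32.7 39.  40.4 41.8 44.9] xy med [ 490.7 -113.2]
  rect ((499.12396240234375, -117.5969009399414), (91.75858306884766, 178.5611572265625), 79.53921508789062)
top dial/shackle [413 194   6   6] 19 z pct [63.2 68.7 70.4 74.4 75.8] xy med [ 570.8 -130.9]
  rect ((570.7221069335938, -132.3629608154297), (10.952499389648438, 8.222841262817383), 62.743736267089844)
top dial/shackle [408 219   7   8] 30 z pct [61.  67.7 72.  74.7 75.5] xy med [ 516.2 -119.8]
  re
[... 1839 characters left out ...]
(1))
                                                ~~~~~~~~~~~~~^^^^^^^^^^^^^^^^^^^
    return _quantile_unchecked(
        a, q, axis, out, overwrite_input, method, keepdims, weights)
    return _ureduce(a,
                    func=_quantile_ureduce_func,
    ...<5 lines>...
                    overwrite_input=overwrite_input,
                    method=method)
    r = func(a, **kwargs)
    result = _quantile(arr,
                       quantiles=q,
    ...<2 lines>...
                       out=out,
                       weights=wgt)
    slices_having_nans = np.isnan(arr[-1, ...])
                                  ~~~^^^^^^^^^
IndexError: index -1 is out of bounds for axis 0 with size 0
```

View pics/dial.png

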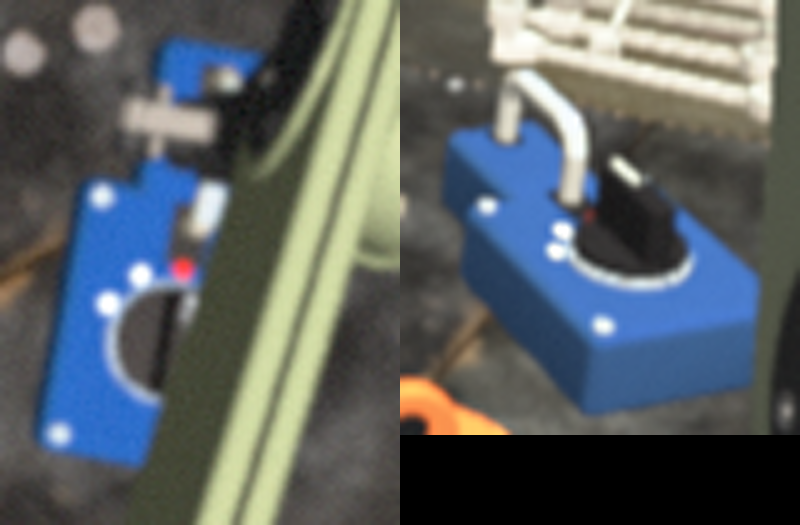

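The dial bar's yaw is -9.8° and the shackle bar's is -9.7°, and the pointer faces the red dot (185,268 left; 590,215 right), so it is in the notch. Gripping the shackle bar next.

Request:
send_rows --steps '[[100,[0.002,0,0.08],[0,0,0]],[100,[0.002,0,0.14],[0,0,0]],[100,[0.002,0,0.18],[0,0,0]],[100,[0.002,0,0.21],[0,0,0]],[100,[0.002,0,0.225],[0,0,0]],[100,[0.002,0,0.234],[0,0,0]],[100,[0.002,0,0.234],[0,0,0]],[100,[0.002,0,0.234],[0,0,0]],[100,[0.002,0,0.234],[0,0,0]],[100,[0.002,0,0.234],[0,0,0]]]'

```text
time_s: 17.85
ee_pos: [542.7, -125.8, 69.5]
orientation: [3.142, -0.0, -0.181]
contact_force: [-0.4, 0.1, 0.3]
gripper_width: 52.0
grasp_force: 0.0
```

Request:
send_rows --steps '[[160,[0,0,0],[0,0,0]],[255,[0,0,0],[0,0,0]],[255,[0,0,0],[0,0,0]],[255,[0,0,0],[0,0,0]],[255,[0,0,0],[0,0,0]],[255,[0,0,0],[0,0,0]],[255,[0,0,0],[0,0,0]],[255,[0,0,0],[0,0,0]],[255,[0,0,0],[0,0,0]],[255,[0,0,0],[0,0,0]]]' --squeeze 60

```text
time_s: 19.1
ee_pos: [542.7, -125.8, 69.4]
orientation: [3.142, -0.0, -0.181]
contact_force: [0.4, 0.1, 2.0]
gripper_width: 8.1
grasp_force: 58.5
```

Request:
send_rows --steps '[[255,[0,0,-0.005],[0,0,0]],[255,[0,0,-0.01],[0,0,0]],[255,[0,0,-0.015],[0,0,0]],[255,[0,0,-0.02],[0,0,0]],[255,[0,0,-0.025],[0,0,0]],[255,[0,0,-0.03],[0,0,0]],[255,[0,0,-0.03],[0,0,0]],[255,[0,0,-0.03],[0,0,0]],[255,[0,0,-0.03],[0,0,0]],[255,[0,0,-0.03],[0,0,0]]]'

```text
time_s: 20.35
ee_pos: [542.5, -125.7, 81.2]
orientation: [-3.142, 0.0, -0.181]
contact_force: [0.5, -0.1, -0.8]
gripper_width: 8.4
grasp_force: 58.4
```

It lifted past 6 mm with no resistance, so it's free. Continue straight up.

Request:
send_rows --steps '[[255,[0,0,-0.02],[0,0,0]],[255,[0,0,-0.05],[0,0,0]],[255,[0,0,-0.08],[0,0,0]],[255,[0,0,-0.12],[0,0,0]],[255,[0,0,-0.17],[0,0,0]],[255,[0,0,-0.22],[0,0,0]],[255,[0,0,-0.27],[0,0,0]],[255,[0,0,-0.3],[0,0,0]],[255,[0,0,-0.3],[0,0,0]],[255,[0,0,-0.3],[0,0,0]]]'

```text
time_s: 21.6
ee_pos: [542.0, -125.5, 200.6]
orientation: [-3.141, 0.001, -0.181]
contact_force: [-0.7, 0.2, -2.7]
gripper_width: 7.7
grasp_force: 58.4
```

```bash
python3 - <<'E'
from h import *
from mv import *
s=load('scene'); P=cloud(s)
m=(s['z_map']>0)&(np.hypot(P[...,0]-543,P[...,1]+126)<48)&(P[...,2]>110)&(P[...,2]<212)
save(cv2.resize(s['image'][80:250,330:490],None,fx=3.5,fy=3.5),'lift')
a=fwd([541.7,-125.6,162.9],-10.36,[.002,0,.234],0);a=fwd(*a,[0,0,-.33],0)
rows(*a,[([608,105,201],-10.36)])
print(robot.observe()['ee_pos'])
E
```

```text
cmd [ 542.5 -125.7   69.3] -10.36
cmd [ 542.5 -125.7  201.3] -10.36
[608, 105, 201] -10.36 -> [0.0574, -0.5969, 0.0008] -0.0
[ 541.83058866 -125.44206651  200.22807615]
```

View pics/lift.png

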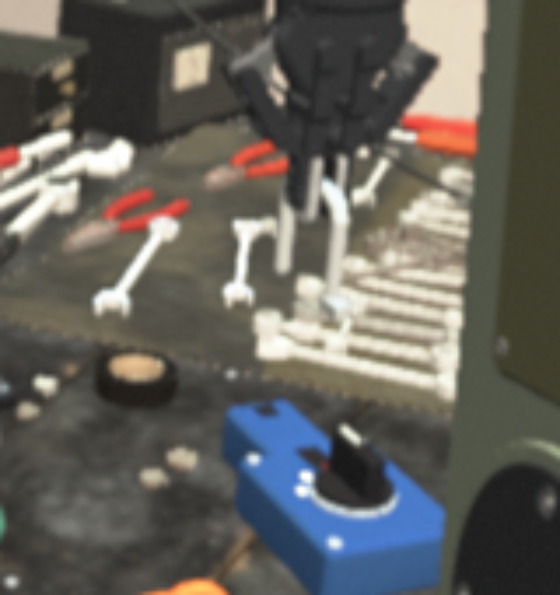

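The shackle is out, upright in the gripper (legs at (285,230) and (337,250)), and the lock slots are empty. Carrying it over the pot.

Request:
send_rows --steps '[[255,[0.004,-0.04,0],[0,0,0]],[255,[0.012,-0.12,0],[0,0,0]],[255,[0.021,-0.22,0],[0,0,0]],[255,[0.031,-0.32,0],[0,0,0]],[255,[0.041,-0.42,0],[0,0,0]],[255,[0.049,-0.5,0],[0,0,0]],[255,[0.055,-0.57,0],[0,0,0]],[255,[0.057,-0.597,0],[0,0,0]],[255,[0.057,-0.597,0],[0,0,0]],[255,[0.057,-0.597,0],[0,0,0]]]'

```text
time_s: 22.9
ee_pos: [607.6, 104.3, 201.0]
orientation: [3.141, 0.001, -0.181]
contact_force: [0.5, 0.0, -2.0]
gripper_width: 7.7
grasp_force: 58.6
```

```bash
python3 - <<'E'
from h import *
s=load('scene'); P=cloud(s)
save(cv2.resize(s['image'][90:260,230:390],None,fx=3.5,fy=3.5),'end')
hsv=cv2.cvtColor(s['image'],cv2.COLOR_RGB2HSV)
d=np.hypot(P[...,0]-608,P[...,1]-105)
m=(s['z_map']>0)&(d<55)&(P[...,2]>110)&(P[...,2]<180)&(hsv[...,2]>110)
Q=P[m]; print('shackle',Q.min(0),Q.max(0))
fl=(s['z_map']>0)&(d<60)&(hsv[...,2]>150)&(hsv[...,1]<60)&(P[...,2]>58)&(P[...,2]<74); Q=P[fl]
A=np.c_[Q[:,:2]-[608,105],np.ones(len(Q))]; print('tilt',np.linalg.lstsq(A,Q[:,2],rcond=None)[0],cv2.minEnclosingCircle(Q[:,:2].astype(np.float32)))
m=(s['z_map']>0)&(np.hypot(P[...,0]-465,P[...,1]+112)<26)&(P[...,2]>66)&(P[...,2]<76.5)
print('dial',cv2.minAreaRect(P[m][:,:2].astype(np.float32)))
E
```

```text
shackle [561.61504533  91.75155463 137.48358423] [641.18459865 116.36417999 179.87625707]
tilt [ 8.22087087e-03 -3.02669692e-03  6.46092647e+01] ((608.8148193359375, 106.37129211425781), 51.83412170410156)
dial ((462.5830078125, -112.27001190185547), (14.519488334655762, 44.100791931152344), 77.29051971435547)
```

View pics/end.png

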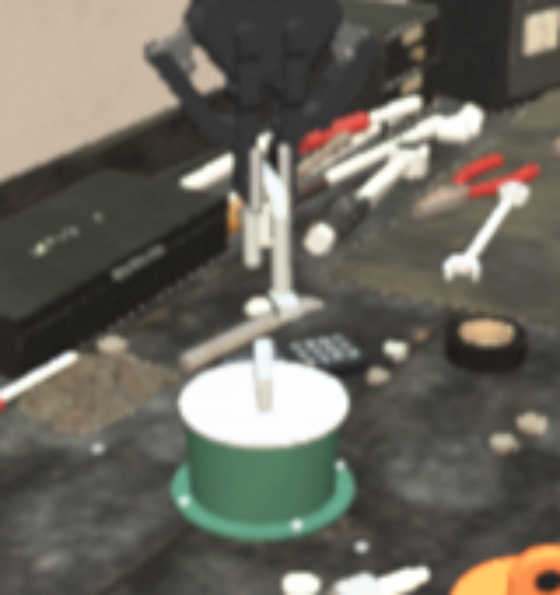

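The shackle is upright over the pot with its foot at z≈137, 35 mm above the eye's top. The cover is seated and level, and the dial is still at the red dot. Handing in.

```bash
python3 -c "
from bench import robot
print(robot.close_job())"
```

```text
the job is handed in; nothing more can be done
None
```

I handed the job in at about 23 s: the cover is seated level and released, the dial is at the red dot, and the gripper holds the shackle upright about 35 mm above the cover's eye, over the middle of the pot.

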